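Reach the jar at the back of the toiletries basket

ROBOT

A 6-joint arm with a two-finger parallel gripper is mounted at the origin on the work surface. World frame = base frame: x ahead of the robot, y to its left, z up, the work surface at z = 0. Lengths are in mm, angles in rad, forces in N, time in s.
With the tool pointing down it reaches from about 300 to 1000 mm from the base axis. Payload 5.1 kg.
Tool frame: the origin (TCP) lies on the centre line of the jaws, within the pads' length; the fingertips stand 11 mm ahead of it and the grasp point (between the pads) lies 8 mm behind it (bot.tip_reach is the z of the fingertips in the tool frame, in mm); z points along the fingers, y is the line along which they close (so a half turn about z gives the same grasp; the last joint's range is limited). The gripper opens to 95 mm and grips with 3 to 60 N. Pads are 20 mm wide; open, the fingers measure 119 mm over their backs; the gripper's body (75 mm by 180 mm) begins 59 mm behind the grasp point.
Start: joints at [1.168, 0.124, 1.65, -0, 1.367, -0.083], TCP at [204.366, 617.025, 225.656] pointing down, gripper open.
Joint ranges: [-2.61, 2.61], [-1.02, 2.33], [0.03, 2.71], [-1.35, 4.49], [0.32, 2.68], [-2.91, 2.91]. Speed limits (rad/s): [2.57, 2.57, 3.14, 3.14, 3.14, 3.14].

INTERFACE

Orientations are given as a unit quaternion [x, y, z, w].
In Python, from cell import bot gives the robot as it stands.
- The arm moves only by the shell command python3 -m jog 'ROWS' [OPENING] [FORCE]. ROWS is a JSON object of lists of equal length, an entry for each row: "dp": the shift along the tool's x, y, z in cm, a list of three; "rotation": the turn, a rotation vector about the tool's x, y, z in rad, a list of three. A call has 1 to 12 rows; each row shifts and turns the commanded pose from where the row before left it, along the tool's axes as they then stand; what a row does not reach is not made up. A row lasts 1/8 s, in which the tool goes at most 62.5 mm and 10.7 degrees, less where a joint would pass 70% of its speed; a pose out of reach is approached as far as the arm can. A call with a gripper value outside its range is refused whole. OPENING is the opening, from 0 (shut) to 1 (fully open), set as the call begins (- or left out, the last holds). The fingers move at their own pace and stop on an object; FORCE is the grip in N (left out, the last holds). Time passes only in rows, so rows that do not move let the fingers close. It gives the time, the measured TCP pose, the force, the opening and the grip force at its end, in the units of the state.
- bot.get_obs(): the state, without advancing time (a new reading comes with each control period).
- bot.grab_frame(name): name is "scene" or "top"; returns (picture, depth): 400x640x3 uint8, red, green, blue; 400x640 float32, mm along the optical axis (not along the pixel's ray), 0 where there is no reading.
- bot.get_calibration(name): a dict with "intrinsics" (3x3 intrinsics, pixels), "pose" (4x4, takes a point from camera to world coordinates). Camera axes: x right, y down, z forward; pixel columns grow to the right and rows downward; lengths in mm; the calibration is good to about 2 mm. A picture is of the moment at which its call begins. get_calibration takes no time and is no camera call.
- bot.hand_in(): hands the job in; it is judged then, once.
The state is a dict: "time": time; "joint_positions": joint angles; "qd": joint speeds; "joint_efforts": joint torques, N m; "eef_pos": TCP position; "eef_rot": TCP orientation; "wrist_force": force on the tool from outside, world axes, zero at the start; "wrist_torque": the same for the moment, N m; "opening": finger opening in mm; "grasp_force": force on a finger pad.
Only numpy, scipy, OpenCV 4.12 (cv2) and the standard library are available. Lean on these libraries where they do the work, as an engineer would, in place of code of your own. Each camera call takes 0.05 s, during which the arm holds its last target. There are 200 camera calls.

TASK

The squat jar at the back of the wicker basket is hemmed in by three tall containers. First stand all three of them on the slatted wooden board, then take the jar out and set it in the middle of the round cork coaster, and last put each of the three back upright in the very place in the basket where it stood at the start. Do not tip anything over, and leave the soap box, the nail brush and the flat tin where they are.

Things in the scene. Friction and masses are not known exactly. Their poses are not given: they have to be found in the camera images.
- basket: Low open wicker basket with cream liner, fixed, 192 (x) by 262 (y) by 40 mm high outside, walls and floor 6 mm thick. Origin: centre of the underside; x points to its back, away from the robot. On its floor the jar stands mid-back; the tall containers stand in front, left and right of it (which is where varies), centres 70 to 85 mm from the jar's.
- round_bottle: Round white plastic bottle with paper label band and grey cap: body diameter 48 mm, straight from the base to 105 mm, shoulder above, cap diameter 26 mm, top at 130 mm; 0.18 to 0.31 kg. Origin: centre of the underside; z up. Loose.
- square_bottle: Square white plastic bottle with paper label and square grey cap: body 44 by 44 mm (sides along its x and y), 102 mm tall, cap 30 by 30 mm, top at 122 mm; 0.16 to 0.29 kg. At the start its sides are within 0.06 rad of the basket's. Origin: centre of the underside; z up. Loose.
- canister: Round clear three-tier canister with white balls inside and a ball knob: body diameter 52 mm (lid rim 54 mm at 102 to 105 mm), straight to 102 mm, knob top at 127 mm; 0.21 to 0.37 kg. Origin: centre of the underside; z up. Loose.
- jar: Squat white ceramic jar with flat light-wood lid (lid fixed to it): diameter 50 mm (lower 4 mm tapers to 44 mm), 48 mm tall; 0.12 to 0.21 kg. Origin: centre of the underside; z up. Loose.
- board: Slatted light-wood board lying on the table, fixed, 300 (x) by 120 (y) by 10 mm thick; room for the three containers in a row along x. Origin: centre of the underside. It lies to the left or the right of the basket.
- coaster: Round cork coaster, fixed, diameter 90 mm, 10 mm thick. Origin: centre of the underside. It lies on the other side of the basket from the board.
- soap_box: Bystander: small card soap box, 36 (x) by 58 (y) by 22 mm, lying in a front corner of the basket. Origin: centre of the underside; z up. Loose.
- nail_brush: Bystander: wooden nail brush, 34 (x) by 62 (y) by 22 mm, lying in the other front corner of the basket. Origin: centre of the underside; z up. Loose.
- tin: Bystander: flat round metal tin, diameter 60 mm, 26 mm high, standing about 110 mm beyond the coaster. Origin: centre of the underside; z up. Loose.
Things that resemble listed ones, but are neither listed nor needed, are in the scene too. What is shaped like the canister but purple is not meant.

How it is judged:
By the outcome, as a careful person would: the job done as asked, in the order asked, and still so for the second after the job is handed in, with the robot touching nothing.
It also fails if it takes over 147 s, if anything falls off the work surface, if the arm or the gripper's body presses on something with over 40 N, if the wrist force passes 120 N, or if a joint passes its speed limit or range.

## Working session

There is one attempt and no reset: what is moved stays moved. The work goes in short steps, Python scripts to look and compute and a shell command to move; the robot and the scene stay as the last step left them, time stands still between calls to the robot, and variables do not carry over. Pictures are saved under pics/ and viewed, at most 14 in all, crops included, and the job is handed in when it is done.

```bash
ls; mkdir -p pics; cat > h.py <<'E'
import numpy as np,cv2
from cell import bot
def grab(n):
    im,d=bot.grab_frame(n); c=bot.get_calibration(n); K=np.array(c['intrinsics']);T=np.array(c['pose'])
    v,u=np.mgrid[:400,:640]
    P=np.stack([(u-K[0,2])/K[0,0]*d,(v-K[1,2])/K[1,1]*d,d],-1)@T[:3,:3].T+T[:3,3]
    P[d==0]=np.nan
    return im,P
def save(n,im): cv2.imwrite('pics/'+n,im[:,:,::-1])
E
python3 - <<'E'
from h import *
for n in('top','scene'):
    im,P=grab(n);save(n+'0.png',im);np.save(n+'0.npy',P);c=bot.get_calibration(n);print(c)
    np.save(n+'0im.npy',im)
print(bot.get_obs())
E
```

```text
pics
{'intrinsics': array([[506.84209201,   0.        , 322.3636292 ],
       [  0.        , 506.84209201, 207.32363167],
       [  0.        ,   0.        ,   1.        ]]), 'pose': array([[ 2.93207044e-03, -9.90090997e-01,  1.40396657e-01,
         4.03124992e+02],
       [-9.99628222e-01,  9.03881467e-04,  2.72506863e-02,
        -1.70807290e+01],
       [-2.71075611e-02, -1.40424362e-01, -9.89720253e-01,
         1.14936768e+03],
       [ 0.00000000e+00,  0.00000000e+00,  0.00000000e+00,
         1.00000000e+00]])}
{'intrinsics': array([[410.45233445,   0.        , 317.38878528],
       [  0.        , 410.45233445, 196.68742673],
       [  0.        ,   0.        ,   1.        ]]), 'pose': array([[-7.71734348e-01,  3.50404189e-01, -5.30700482e-01,
         1.06853561e+03],
       [ 6.35735037e-01,  4.46527777e-01, -6.29645858e-01,
         6.11138360e+02],
       [ 1.63419605e-02, -8.23304226e-01, -5.67365043e-01,
         5.90705592e+02],
       [ 0.00000000e+00,  0.00000000e+00,  0.00000000e+00,
         1.00000000e+00]])}
{'time': 0.1, 'joint_positions': array([ 1.16838077e+00,  1.24434674e-01,  1.65153505e+00, -2.75249383e-06,
        1.36750311e+00, -8.25904059e-02]), 'qd': array([-1.89545815e-05, -2.43076446e-03, -3.33735251e-03,  1.35319345e-03,
       -9.49394842e-04,  6.49396384e-04]), 'joint_efforts': array([ 1.52439534e-04, -4.18877542e+01, -3.61098325e+01,  7.77381705e-02,
        4.61220962e-02, -5.24820712e-05]), 'eef_pos': array([204.1620095 , 616.51268461, 224.51473825]), 'eef_rot': array([ 1.59231552e-01,  9.87240816e-01, -9.12905804e-04, -2.24438348e-04]), 'wrist_force': array([ 0.42148828, -0.24227256, -0.55041112]), 'wrist_torque': array([-0.05461489, -0.00164466,  0.01490228]), 'grasp_force': 0.0, 'opening': 95.3979231300906}
```

View pics/top0.png

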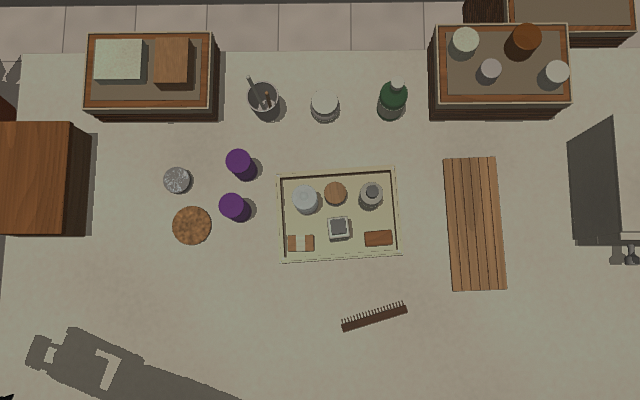

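View pics/scene0.png

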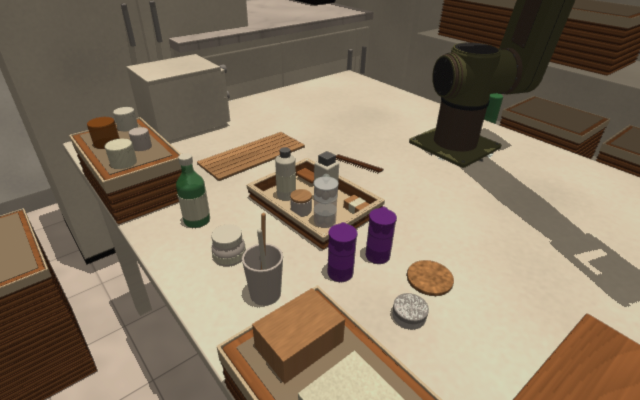

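The top picture shows the jar at (335,194), canister at (305,200), round bottle at (371,195) and square bottle at (338,229). The board is at (475,223), the coaster at (192,226), the tin at (177,180) and the purple decoys at (238,163) and (233,207).

```bash
cat >> h.py <<'E'
def fitc(p):
    A=np.c_[p[:,:2],np.ones(len(p))]; s=np.linalg.lstsq(A,(p[:,:2]**2).sum(1),rcond=None)[0]
    c=s[:2]/2; return c,np.sqrt(s[2]+c@c)
def rect(m): 
    return cv2.minAreaRect(m[:,:2].astype(np.float32))
E
python3 - <<'E'
from h import *
np.set_printoptions(precision=1,suppress=True)
T=np.load('top0.npy');S=np.load('scene0.npy')
def box(P,u0,u1,v0,v1,z0,z1):
    p=P[v0:v1,u0:u1].reshape(-1,3);p=p[~np.isnan(p[:,0])];return p[(p[:,2]>z0)&(p[:,2]<z1)]
for n,a in dict(can=(285,322,175,222,90,150),jar=(322,350,178,208,40,90),rb=(355,388,175,215,95,150),sq=(322,356,212,245,80,150),soap=(283,317,230,252,18,60),brush=(360,395,228,250,18,60),board=(435,515,145,300,6,20),coast=(168,216,202,250,6,20),tin=(160,194,164,197,20,40),p1=(220,262,145,185,60,150),p2=(215,255,190,225,60,150),basket=(270,410,160,270,34,46)).items():
    p=box(T,*a); r=rect(p); print(n,len(p),'med',np.median(p,0),'zmax',np.percentile(p[:,2],[5,50,98]),'rect',np.array(r[0]),np.array(r[1]),round(r[2],1))
# side-band fits merged
Sall=S.reshape(-1,3);Sall=Sall[~np.isnan(Sall[:,0])];Tall=T.reshape(-1,3)
for n,a,z0,z1 in (('can',(285,322,175,222,90,150),60,98),('rb',(355,388,175,215,95,150),60,100),('jar',(322,350,178,208,40,90),20,45),('sq',(322,356,212,245,80,150),55,98)):
    c=box(T,*a)[:,:2].mean(0)
    p=Sall[(np.hypot(*(Sall[:,:2]-c).T)<38)&(Sall[:,2]>z0)&(Sall[:,2]<z1)]
    q=box(T,a[0]-3,a[1]+3,a[2],a[3]+8,z0,z1)
    print(n,'scene',len(p),fitc(p),rect(p),'top',len(q),rect(q))
    np.save(n+'_s.npy',p)
E
```

```text
can 533 med [570.3  49.4 112.5] zmax [108.3 112.5 132.8] rect [572.1  50.7] [52.1 51.3] 89.6
jar 413 med [590.2 -14.5  54.6] zmax [49.6 54.6 59.3] rect [590.7 -14.4] [48.4 48.4] 89.5
rb 428 med [576.3 -87.8 117.2] zmax [107.7 117.2 139.1] rect [579.7 -89.7] [45.6 46.9] 44.6
sq 463 med [507.6 -20.7 111.6] zmax [103.7 111.6 131.5] rect [509.9 -20.7] [44.4 43.7] 6.6
soap 455 med [482.4  63.3  28.4] zmax [24.5 28.4 39.3] rect [487.5  67.9] [45.7 67.4] 1.3
brush 428 med [ 493.7 -109.4   28.4] zmax [24.4 28.4 32.7] rect [ 494.  -109.9] [33.9 62.2] 4.7
board 7115 med [ 526.5 -326.4   10.8] zmax [ 7.3 10.8 15.3] rect [ 534.7 -327.6] [177.9 344.9] 87.4
coast 1183 med [524.2 312.4  10.7] zmax [ 7.2 10.7 15. ] rect [528.  316.1] [97.7 94.3] 87.0
tin 568 med [625.6 346.4  26.5] zmax [22.5 26.5 30.8] rect [626.  346.1] [61.4 59.5] 52.0
p1 600 med [646.5 187.2 105.9] zmax [ 72.2 105.9 126.5] rect [650.8 190.8] [52.2 51.9] 87.9
p2 602 med [553.8 198.9 106. ] zmax [ 72.6 106.  126.9] rect [556.4 202.8] [52.1 51.3] 89.5
basket 2264 med [545.8 -20.9  40.9] zmax [37.4 40.9 45. ] rect [548.2 -20.4] [202
[... 431 characters left out ...]
79821777344), 63.28279495239258) top 68 ((566.4028930664062, -84.26726531982422), (46.85321807861328, 19.56399917602539), 68.82966613769531)
jar scene 186 (array([593.1, -12.9]), np.float64(23.961987859618038)) ((603.2442626953125, -1.8798179626464844), (22.457883834838867, 49.07154083251953), 47.955467224121094) top 34 ((576.9644775390625, -15.231107711791992), (19.72783088684082, 48.82685470581055), 3.922626256942749)
sq scene 167 (array([507.7, -24.3]), np.float64(27.279684131310994)) ((519.3649291992188, -8.89344596862793), (30.61577033996582, 58.59856033325195), 51.83779525756836) top 34 ((488.3020935058594, -22.114303588867188), (2.956254005432129, 40.88624572753906), 3.44522762298584)
```

```bash
python3 - <<'E'
from h import *
np.set_printoptions(precision=1,suppress=True)
im=np.load('top0im.npy');c=bot.get_calibration('top');K=np.array(c['intrinsics']);X=np.array(c['pose'])
def pl(uv,z):
    uv=np.asarray(uv,float).reshape(-1,2);d=np.c_[(uv-K[:2,2])/K[0,0],np.ones(len(uv))]@X[:3,:3].T
    return X[:3,3]+d*((z-X[2,3])/d[:,2])[:,None]
hsv=cv2.cvtColor(im,cv2.COLOR_RGB2HSV)
def blob(lo,hi,win,z,name):
    m=cv2.inRange(hsv,lo,hi);w=np.zeros_like(m);u0,u1,v0,v1=win;w[v0:v1,u0:u1]=m[v0:v1,u0:u1]
    w=cv2.morphologyEx(w,cv2.MORPH_CLOSE,np.ones((3,3)))
    cs=max(cv2.findContours(w,0,2)[0],key=cv2.contourArea)[:,0]
    p=pl(cs,z);r=rect(p);print(name,np.array(r[0]),np.array(r[1]),round(r[2],2),'circ',np.array(cv2.minEnclosingCircle(p[:,:2].astype(np.float32))[0]),fitc(p));return p
blob((5,70,60),(22,255,255),(168,216,202,250),10,'coaster')
b=blob((5,70,60),(22,255,255),(435,515,145,300),10,'board')
print(cv2.boxPoints(rect(b)))
blob((5,80,60),(22,255,255),(322,350,178,208),54,'jarlid')
blob((0,0,0),(180,60,150),(362,382,180,205),136,'rbcap')
blob((0,0,0),(180,80,150),(328,350,216,240),128,'sqcap')
T=np.load('top0.npy')
for n,(u0,u1,v0,v1),z0 in (('knob',(285,322,175,222),121),('rbcap',(355,388,175,215),128),('sqcap',(322,356,212,245),120)):
    p=T[v0:v1,u0:u1].reshape(-1,3);p=p[p[:,2]>z0];print(n,len(p),p.mean(0),rect(p))
cr=im[155:270,265:410];save('crop.png',cv2.resize(cr,None,fx=5,fy=5,interpolation=cv2.INTER_CUBIC))
E
```

```text
coaster [524.6 313.4] [87.  87.7] 0.06 circ [524.7 313.2] (array([524.7, 313.2]), np.float64(43.84553533936625))
board [ 530.5 -325.5] [299.6 120.9] 2.41 circ [ 530.4 -325.3] (array([ 528.4, -330.7]), np.float64(113.22498865178558))
[[ 378.3 -271.4]
 [ 383.4 -392.2]
 [ 682.7 -379.6]
 [ 677.6 -258.8]]
jarlid [591.4 -14.5] [48.2 46.7] 89.93 circ [591.5 -14. ] (array([591.5, -13.9]), np.float64(23.725490546873793))
rbcap [577.1 -88.6] [38.4 47.4] 89.54 circ [573.9 -88.3] (array([574. , -86.8]), np.float64(25.763534795576398))
sqcap [506.8 -21.8] [46.7 42.6] 0.05 circ [506.1 -21.7] (array([506. , -23.6]), np.float64(27.765879901931292))
knob 58 [571.2  49.5 131. ] ((571.4174194335938, 49.50856018066406), (14.556828498840332, 16.073957443237305), 87.73301696777344)
rbcap 130 [579.7 -89.6 136.3] ((580.368408203125, -89.79234313964844), (24.675586700439453, 24.546489715576172), 1.2482331991195679)
sqcap 221 [509.5 -20.8 128.5] ((509.6496276855469, -20.83704948425293), (29.82121467590332, 29.795263290405273), 7.122164249420166)
```

View pics/crop.png

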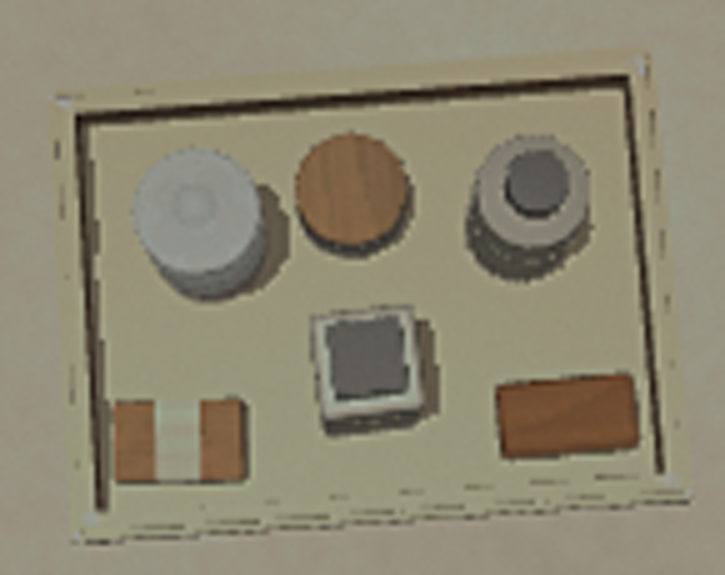

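```bash
cat > d.py <<'E'
# usage: d.py x y z [yaw]  -> tool-frame shift (cm) for TCP target; yaw = heading of tool y from world x
import sys,numpy as np
from scipy.spatial.transform import Rotation as R
from cell import bot
o=bot.get_obs();r=R.from_quat(o['eef_rot']);M=r.as_matrix();p=np.array(o['eef_pos'])
x,y,z=map(float,sys.argv[1:4]);th=float(sys.argv[4]) if len(sys.argv)>4 else 0.11
G=np.array([[-np.sin(th),np.cos(th),0],[np.cos(th),np.sin(th),0],[0,0,-1]]).T
print('t',round(o['time'],2),'p',p.round(1),'open',round(o['opening'],1),'gf',round(o['grasp_force'],1),'F',np.round(o['wrist_force'],1))
print('rotvec',R.from_matrix(M.T@G).as_rotvec().round(3),'dp_now',(M.T@(np.array([x,y,z])-p)/10).round(2),'dp_after_rot',(G.T@(np.array([x,y,z])-p)/10).round(2))
E
python3 d.py 580 -89.5 220
```

```text
t 0.1 p [204.2 616.5 224.5] open 95.4 gf 0.0 F [ 0.4 -0.2 -0.6]
rotvec [-2.000e-03  1.000e-03  1.141e+00] dp_now [-57.88 -55.2    0.55] dp_after_rot [-74.3   29.61   0.45]
```

```bash
python3 -m jog '{"dp":[[0,0,0],[0,0,0],[0,0,0],[0,0,0],[0,0,0],[0,0,0],[0,0,0],[0,0,0],[0,0,0]],"rotation":[[0,0,0.142],[0,0,0.142],[0,0,0.142],[0,0,0.142],[0,0,0.142],[0,0,0.142],[0,0,0.142],[0,0,0.142],[0,0,0]]}' 1 40
python3 -m jog '{"dp":[[-5,2,0],[-5,2,0],[-5,2,0],[-5,2,0],[-5,2,0],[-5,2,0],[-5,2,0],[-5,2,0],[-5,2,0],[-5,2,0],[-5,2,0],[-5,2,0]],"rotation":[[0,0,0],[0,0,0],[0,0,0],[0,0,0],[0,0,0],[0,0,0],[0,0,0],[0,0,0],[0,0,0],[0,0,0],[0,0,0],[0,0,0]]}'
python3 d.py 580 -89.5 220
```

```text
time: 1.23
eef_pos: [204.3, 616.7, 225.0]
eef_rot: [0.665, 0.747, -0.001, 0.0]
wrist_force: [-0.1, 0.8, 0.9]
opening: 95.2
grasp_force: 0.0
time: 2.72
eef_pos: [512.1, 46.8, 225.6]
eef_rot: [0.664, 0.747, 0.0, 0.0]
wrist_force: [0.9, 0.8, 0.5]
opening: 94.9
grasp_force: 0.0
t 2.73 p [512.1  46.8 225.6] open 94.9 gf 0.0 F [0.9 0.8 0.5]
rotvec [ 0.    -0.     0.007] dp_now [-14.33   5.14   0.56] dp_after_rot [-14.3    5.25   0.56]
```

```bash
python3 -m jog '{"dp":[[-4.8,1.7,0.1],[-4.8,1.7,0.1],[-4.7,1.75,0.2],[0,0,0],[0,0,0]],"rotation":[[0,0,0],[0,0,0],[0,0,0],[0,0,0],[0,0,0]]}'
python3 d.py 580 -89.5 78
python3 - <<'E'
from h import *
im,P=grab('scene');save('a1.png',cv2.resize(im[120:270,220:460],None,fx=3,fy=3))
E
```

```text
time: 3.35
eef_pos: [578.8, -87.3, 221.2]
eef_rot: [0.665, 0.747, -0.0, -0.001]
wrist_force: [0.3, -0.2, -0.5]
opening: 94.9
grasp_force: 0.0
t 3.35 p [578.8 -87.3 221.2] open 94.9 gf 0.0 F [ 0.3 -0.2 -0.5]
rotvec [-0.001 -0.001  0.006] dp_now [-0.24  0.11 14.32] dp_after_rot [-0.23  0.1  14.32]
```

View pics/a1.png

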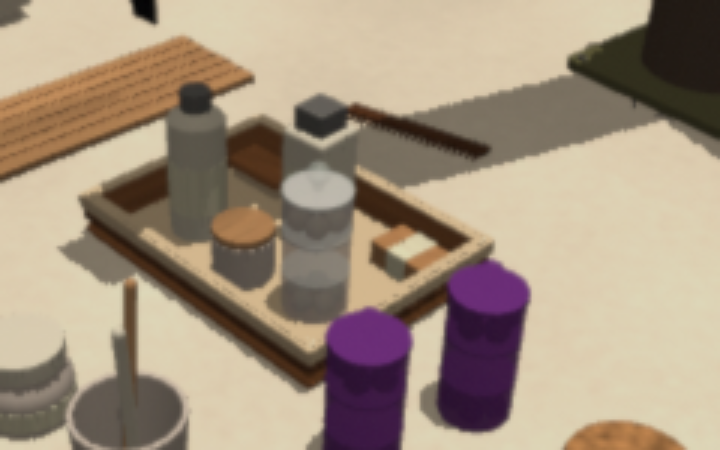

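```bash
python3 -m jog '{"dp":[[-0.24,0.1,3],[0,0,4],[0,0,4],[0,0,3.3],[0,0,0],[0,0,0]],"rotation":[[0,0,0],[0,0,0],[0,0,0],[0,0,0],[0,0,0],[0,0,0]]}'
python3 d.py 580 -89.5 78
python3 -m jog '{"dp":[[0,0,0],[0,0,0],[0,0,0],[0,0,0],[0,0,0],[0,0,0],[0,0,0],[0,0,0]],"rotation":[[0,0,0],[0,0,0],[0,0,0],[0,0,0],[0,0,0],[0,0,0],[0,0,0],[0,0,0]]}' 0 40
python3 d.py 625.4 -321.5 220
```

```text
time: 4.15
eef_pos: [581.3, -89.3, 80.4]
eef_rot: [0.665, 0.747, 0.001, 0.001]
wrist_force: [0.3, 0.5, 0.5]
opening: 95.3
grasp_force: 0.0
t 4.15 p [581.3 -89.3  80.4] open 95.3 gf 0.0 F [0.3 0.5 0.5]
rotvec [0.002 0.001 0.006] dp_now [-0.   -0.13  0.24] dp_after_rot [-0.   -0.13  0.24]
time: 5.15
eef_pos: [580.7, -89.9, 78.8]
eef_rot: [0.665, 0.747, 0.0, 0.0]
wrist_force: [1.1, 0.3, -0.6]
opening: 47.4
grasp_force: 39.9
t 5.15 p [580.7 -89.9  78.8] open 47.4 gf 39.9 F [ 1.1  0.3 -0.6]
rotvec [0.001 0.    0.005] dp_now [-23.52   1.79 -14.12] dp_after_rot [-23.51   1.9  -14.12]
```

```bash
python3 -m jog '{"dp":[[0,0,-2],[0,0,-4],[0,0,-4],[0,0,-4],[-4,0.3,0],[-4,0.3,0],[-4,0.3,0],[-4,0.3,0],[-4,0.3,0],[-3.5,0.4,0],[0,0,0],[0,0,0]],"rotation":[[0,0,0],[0,0,0],[0,0,0],[0,0,0],[0,0,0],[0,0,0],[0,0,0],[0,0,0],[0,0,0],[0,0,0],[0,0,0],[0,0,0]]}'
python3 d.py 625.4 -321.5 84
```

```text
time: 6.65
eef_pos: [625.9, -320.6, 218.8]
eef_rot: [0.665, 0.747, 0.0, -0.001]
wrist_force: [-0.2, 1.1, -2.6]
opening: 47.5
grasp_force: 39.9
t 6.65 p [ 625.9 -320.6  218.8] open 47.5 gf 39.9 F [-0.2  1.1 -2.6]
rotvec [-0.001 -0.001  0.005] dp_now [-0.1  -0.06 13.48] dp_after_rot [-0.09 -0.06 13.48]
```

```bash
python3 -m jog '{"dp":[[-0.1,0,3],[0,0,4],[0,0,4],[0,0,1.5],[0,0,0.5],[0,0,0],[0,0,0],[0,0,0]],"rotation":[[0,0,0],[0,0,0],[0,0,0],[0,0,0],[0,0,0],[0,0,0],[0,0,0],[0,0,0]]}'
python3 d.py 625.4 -321.5 83
```

```text
time: 7.65
eef_pos: [627.1, -322.6, 90.3]
eef_rot: [0.665, 0.747, 0.0, 0.001]
wrist_force: [-0.6, -0.5, -2.3]
opening: 47.6
grasp_force: 39.9
t 7.65 p [ 627.1 -322.6   90.3] open 47.6 gf 39.9 F [-0.6 -0.5 -2.3]
rotvec [0.002 0.001 0.005] dp_now [ 0.13 -0.16  0.73] dp_after_rot [ 0.13 -0.16  0.73]
```

```bash
python3 -m jog '{"dp":[[0,0,0.5],[0,0,0],[0,0,0]],"rotation":[[0,0,0],[0,0,0],[0,0,0]]}';python3 -m jog '{"dp":[[0,0,0.15],[0,0,0],[0,0,0]],"rotation":[[0,0,0],[0,0,0],[0,0,0]]}'

```

```text
time: 8.02
eef_pos: [626.3, -322.1, 83.4]
eef_rot: [0.665, 0.747, -0.0, -0.0]
wrist_force: [-0.0, -0.4, -1.9]
opening: 47.6
grasp_force: 39.9
time: 8.4
eef_pos: [626.6, -322.3, 82.7]
eef_rot: [0.665, 0.747, -0.0, 0.0]
wrist_force: [-1.1, 0.1, 0.8]
opening: 47.7
grasp_force: 39.9
```

```bash
python3 -m jog '{"dp":[[0,0,0],[0,0,0],[0,0,0],[0,0,0],[0,0,-2],[0,0,-4],[0,0,-4],[0,0,-4],[0,0,0]],"rotation":[[0,0,0],[0,0,0],[0,0,0],[0,0,0],[0,0,0],[0,0,0],[0,0,0],[0,0,0],[0,0,0]]}' 0.8
python3 d.py 509.6 -20.8 220
```

```text
time: 9.52
eef_pos: [628.8, -323.5, 229.7]
eef_rot: [0.665, 0.747, 0.001, 0.005]
wrist_force: [0.3, 0.2, 0.7]
opening: 76.2
grasp_force: 0.0
t 9.53 p [ 628.8 -323.5  229.7] open 76.2 gf 0.0 F [0.3 0.2 0.7]
rotvec [0.009 0.007 0.005] dp_now [31.45 -8.37  0.68] dp_after_rot [31.4  -8.52  0.97]
```

```bash
python3 -m jog '{"dp":[[4.5,-1.2,0],[4.5,-1.2,0],[4.5,-1.2,0],[4.5,-1.2,0],[4.5,-1.2,0],[4.5,-1.2,0],[4.4,-1.2,0],[0,0,0],[0,0,0],[0,0,0]],"rotation":[[0,0,0.005],[0,0,0],[0,0,0],[0,0,0],[0,0,0],[0,0,0],[0,0,0],[0,0,0],[0,0,0],[0,0,0]]}'
python3 d.py 509.6 -20.8 78
python3 - <<'E'
from h import *
im,P=grab('scene');save('a2.png',cv2.resize(im[100:270,180:420],None,fx=3,fy=3))
E
```

```text
time: 10.78
eef_pos: [508.5, -20.3, 222.0]
eef_rot: [0.668, 0.744, -0.0, -0.0]
wrist_force: [-0.5, 0.7, 0.3]
opening: 76.1
grasp_force: 0.0
t 10.78 p [508.5 -20.3 222. ] open 76.1 gf 0.0 F [-0.5  0.7  0.3]
rotvec [-0.     0.    -0.001] dp_now [-0.06  0.1  14.4 ] dp_after_rot [-0.06  0.1  14.4 ]
```

View pics/a2.png

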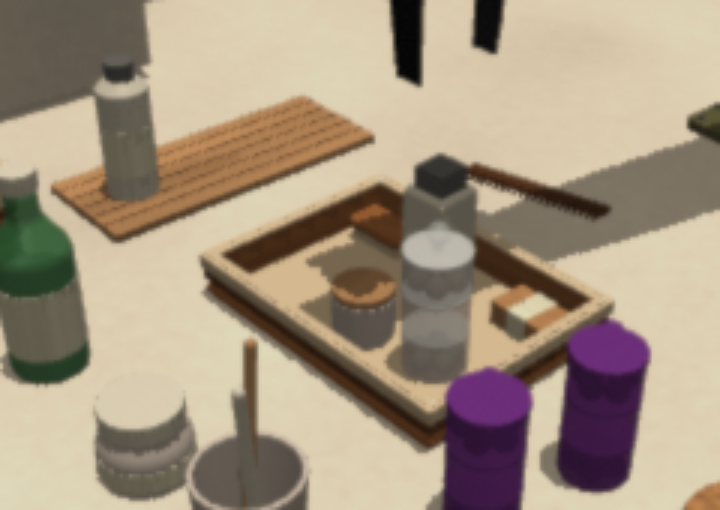

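The bottle stands upright on the board (crop 130,150), and the fingers are above the square bottle. I'll go down and grip it.

```bash
python3 -m jog '{"dp":[[-0.05,0.1,3],[0,0,4],[0,0,4],[0,0,3.35],[0,0,0],[0,0,0],[0,0,0]],"rotation":[[0,0,0],[0,0,0],[0,0,0],[0,0,0],[0,0,0],[0,0,0],[0,0,0]]}'
python3 -m jog '{"dp":[[0,0,0],[0,0,0],[0,0,0],[0,0,0],[0,0,0],[0,0,0],[0,0,0]],"rotation":[[0,0,0],[0,0,0],[0,0,0],[0,0,0],[0,0,0],[0,0,0],[0,0,0]]}' 0 40
python3 d.py 530.5 -325.5 220
```

```text
time: 11.7
eef_pos: [510.9, -20.1, 80.8]
eef_rot: [0.667, 0.745, 0.001, 0.002]
wrist_force: [0.8, -0.4, 0.9]
opening: 76.0
grasp_force: 0.0
time: 12.58
eef_pos: [509.7, -19.7, 78.9]
eef_rot: [0.667, 0.745, 0.0, 0.0]
wrist_force: [1.4, 0.6, 1.7]
opening: 44.0
grasp_force: 39.8
t 12.57 p [509.7 -19.7  78.9] open 44.0 gf 39.8 F [1.4 0.6 1.7]
rotvec [0.001 0.    0.   ] dp_now [-30.63  -1.27 -14.11] dp_after_rot [-30.63  -1.29 -14.11]
```

```bash
python3 -m jog '{"dp":[[0,0,-2],[0,0,-4],[0,0,-4],[0,0,-4],[-4.5,-0.2,0],[-4.5,-0.2,0],[-4.5,-0.2,0],[-4.5,-0.2,0],[-4.5,-0.2,0],[-4.5,-0.2,0],[-3.6,-0.1,0],[0,0,0]],"rotation":[[0,0,0],[0,0,0],[0,0,0],[0,0,0],[0,0,0],[0,0,0],[0,0,0],[0,0,0],[0,0,0],[0,0,0],[0,0,0],[0,0,0]]}'
python3 -m jog '{"dp":[[0,0,3],[0,0,4],[0,0,4],[0,0,2],[0,0,0],[0,0,0],[0,0,0],[0,0,0]],"rotation":[[0,0,0],[0,0,0],[0,0,0],[0,0,0],[0,0,0],[0,0,0],[0,0,0],[0,0,0]]}'
python3 d.py 530.5 -325.5 82.5
```

```text
time: 14.08
eef_pos: [528.7, -327.1, 216.8]
eef_rot: [0.668, 0.744, -0.001, -0.002]
wrist_force: [-0.5, -0.6, -2.7]
opening: 43.7
grasp_force: 39.9
time: 15.08
eef_pos: [530.6, -325.8, 90.1]
eef_rot: [0.667, 0.745, 0.0, 0.001]
wrist_force: [-0.1, -0.4, -3.1]
opening: 43.8
grasp_force: 39.9
t 15.07 p [ 530.6 -325.8   90.1] open 43.8 gf 39.9 F [-0.1 -0.4 -3.1]
rotvec [ 0.002  0.002 -0.   ] dp_now [ 0.04 -0.01  0.76] dp_after_rot [ 0.03 -0.01  0.76]
```

```bash
python3 -m jog '{"dp":[[0,0,0.4],[0,0,0.2],[0,0,0.05],[0,0,0],[0,0,0]],"rotation":[[0,0,0],[0,0,0],[0,0,0],[0,0,0],[0,0,0]]}'

```

```text
time: 15.7
eef_pos: [530.0, -325.4, 82.8]
eef_rot: [0.667, 0.745, -0.0, 0.0]
wrist_force: [-1.1, 0.7, 5.3]
opening: 44.2
grasp_force: 39.9
```

Contact felt (net about +8 N). I'll release, lift and go to the canister.

```bash
python3 -m jog '{"dp":[[0,0,0],[0,0,0],[0,0,0],[0,0,0],[0,0,-2],[0,0,-4],[0,0,-4],[0,0,-4],[0,0,0],[0,0,0]],"rotation":[[0,0,0],[0,0,0],[0,0,0],[0,0,0],[0,0,0],[0,0,0],[0,0,0],[0,0,0],[0,0,0],[0,0,0]]}' 0.8
python3 d.py 571.5 50 220
```

```text
time: 16.95
eef_pos: [529.9, -325.2, 222.5]
eef_rot: [0.667, 0.745, 0.0, 0.0]
wrist_force: [0.3, 0.5, -0.4]
opening: 76.2
grasp_force: 0.0
t 16.95 p [ 529.9 -325.2  222.5] open 76.2 gf 0.0 F [ 0.3  0.5 -0.4]
rotvec [0. 0. 0.] dp_now [36.84  8.26  0.24] dp_after_rot [36.84  8.26  0.25]
```

```bash
python3 -m jog '{"dp":[[4.6,1,0],[4.6,1,0],[4.6,1,0],[4.6,1,0],[4.6,1,0],[4.6,1,0],[4.6,1,0],[4.64,1.26,0],[0,0,0],[0,0,0],[0,0,0]],"rotation":[[0,0,0],[0,0,0],[0,0,0],[0,0,0],[0,0,0],[0,0,0],[0,0,0],[0,0,0],[0,0,0],[0,0,0],[0,0,0]]}'
python3 d.py 571.5 50 78
```

```text
time: 18.32
eef_pos: [571.2, 48.8, 221.4]
eef_rot: [0.668, 0.744, -0.001, -0.0]
wrist_force: [0.3, -0.4, 0.3]
opening: 75.8
grasp_force: 0.0
t 18.32 p [571.2  48.8 221.4] open 75.8 gf 0.0 F [ 0.3 -0.4  0.3]
rotvec [-0.001  0.    -0.001] dp_now [ 0.11  0.06 14.34] dp_after_rot [ 0.11  0.04 14.34]
```

```bash
python3 -m jog '{"dp":[[0.1,0.05,3],[0,0,4],[0,0,4],[0,0,3.3],[0,0,0],[0,0,0],[0,0,0]],"rotation":[[0,0,0],[0,0,0],[0,0,0],[0,0,0],[0,0,0],[0,0,0],[0,0,0]]}'
python3 -m jog '{"dp":[[0,0,0],[0,0,0],[0,0,0],[0,0,0],[0,0,0],[0,0,0],[0,0,0]],"rotation":[[0,0,0],[0,0,0],[0,0,0],[0,0,0],[0,0,0],[0,0,0],[0,0,0]]}' 0 40
python3 d.py 435.6 -329.5 220
```

```text
time: 19.2
eef_pos: [573.6, 50.7, 81.5]
eef_rot: [0.667, 0.745, 0.001, 0.001]
wrist_force: [-0.6, -1.0, 0.0]
opening: 75.7
grasp_force: 0.0
time: 20.08
eef_pos: [572.8, 51.0, 79.8]
eef_rot: [0.667, 0.745, 0.001, 0.001]
wrist_force: [2.6, 0.3, 2.2]
opening: 51.5
grasp_force: 39.9
t 20.07 p [572.8  51.   79.8] open 51.5 gf 39.9 F [2.6 0.3 2.2]
rotvec [ 0.002  0.    -0.   ] dp_now [-36.32 -17.79 -14.05] dp_after_rot [-36.32 -17.82 -14.02]
```

```bash
python3 -m jog '{"dp":[[0,0,-2],[0,0,-4],[0,0,-4],[0,0,-4],[-4.5,-2.2,0],[-4.5,-2.2,0],[-4.5,-2.2,0],[-4.5,-2.2,0],[-4.5,-2.2,0],[-4.5,-2.2,0],[-4.5,-2.2,0],[-4.8,-2.4,0]],"rotation":[[0,0,0],[0,0,0],[0,0,0],[0,0,0],[0,0,0],[0,0,0],[0,0,0],[0,0,0],[0,0,0],[0,0,0],[0,0,0],[0,0,0]]}'
python3 -m jog '{"dp":[[0,0,0],[0,0,3],[0,0,4],[0,0,4],[0,0,2],[0,0,0],[0,0,0],[0,0,0],[0,0,0]],"rotation":[[0,0,0],[0,0,0],[0,0,0],[0,0,0],[0,0,0],[0,0,0],[0,0,0],[0,0,0],[0,0,0]]}'
python3 d.py 435.6 -329.5 83
```

```text
time: 21.58
eef_pos: [433.0, -329.7, 218.6]
eef_rot: [0.667, 0.745, 0.0, -0.002]
wrist_force: [1.1, -0.0, -3.6]
opening: 51.5
grasp_force: 39.9
time: 22.7
eef_pos: [435.5, -330.0, 90.5]
eef_rot: [0.667, 0.745, -0.0, 0.001]
wrist_force: [0.8, 0.4, -3.7]
opening: 51.5
grasp_force: 39.9
t 22.7 p [ 435.5 -330.    90.5] open 51.5 gf 39.9 F [ 0.8  0.4 -3.7]
rotvec [ 0.001  0.002 -0.   ] dp_now [0.05 0.01 0.75] dp_after_rot [0.05 0.01 0.75]
```

```bash
python3 -m jog '{"dp":[[0,0,0.4],[0,0,0.2],[0,0,0.05],[0,0,0],[0,0,0]],"rotation":[[0,0,0],[0,0,0],[0,0,0],[0,0,0],[0,0,0]]}'

```

```text
time: 23.32
eef_pos: [435.0, -329.5, 83.6]
eef_rot: [0.667, 0.745, -0.0, -0.0]
wrist_force: [-3.0, 2.2, 4.8]
opening: 51.8
grasp_force: 39.9
```

```bash
python3 -m jog '{"dp":[[0,0,0],[0,0,0],[0,0,0],[0,0,0],[0,0,-2],[0,0,-4],[0,0,-4],[0,0,-4],[0,0,0],[0,0,0]],"rotation":[[0,0,0],[0,0,0],[0,0,0],[0,0,0],[0,0,0],[0,0,0],[0,0,0],[0,0,0],[0,0,0],[0,0,0]]}' 0.8
python3 d.py 591.4 -14.2 180 1.64
python3 - <<'E'
from h import *
print(bot.get_obs()['joint_positions'].round(2))
im,P=grab('top');save('a3.png',im[100:300,150:530]);np.save('top3.npy',P)
p=P[178:208,322:350].reshape(-1,3);p=p[p[:,2]>45];print(rect(p))
E
```

```text
time: 24.58
eef_pos: [434.9, -329.3, 223.1]
eef_rot: [0.667, 0.745, -0.0, 0.0]
wrist_force: [-0.3, 0.0, -1.1]
opening: 76.0
grasp_force: 0.0
t 24.57 p [ 434.9 -329.3  223.1] open 76.0 gf 0.0 F [-0.3  0.  -1.1]
rotvec [-0.00e+00  1.00e-03 -1.53e+00] dp_now [29.6  19.02  4.31] dp_after_rot [-17.8   30.35   4.31]
[-0.75 -0.11  1.89 -0.    1.36 -0.86]
((590.9031982421875, -14.478017807006836), (47.92969512939453, 48.26088333129883), 0.03447675704956055)
```

View pics/a3.png

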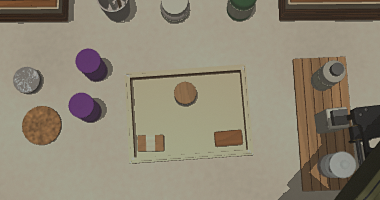

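```bash
python3 -m jog '{"dp":[[4.2,2.7,0],[4.2,2.7,0],[4.2,2.7,0],[4.2,2.7,0],[4.2,2.7,0],[4.2,2.7,0],[4.4,2.8,0],[0,0,0]],"rotation":[[0,0,0],[0,0,0],[0,0,0],[0,0,0],[0,0,0],[0,0,0],[0,0,0],[0,0,0]]}'
python3 -m jog '{"dp":[[0,0,1],[0,0,1],[0,0,1],[0,0,1],[0,0,0],[0,0,0],[0,0,0],[0,0,0],[0,0,0],[0,0,0],[0,0,0],[0,0,0]],"rotation":[[0,0,-0.17],[0,0,-0.17],[0,0,-0.17],[0,0,-0.17],[0,0,-0.17],[0,0,-0.17],[0,0,-0.17],[0,0,-0.17],[0,0,-0.17],[0,0,0],[0,0,0],[0,0,0]]}'
python3 d.py 591.4 -14.2 30 1.64
```

```text
time: 25.62
eef_pos: [591.1, -11.5, 220.5]
eef_rot: [0.665, 0.746, -0.001, -0.002]
wrist_force: [0.4, -0.7, -0.1]
opening: 75.9
grasp_force: 0.0
time: 27.12
eef_pos: [591.1, -14.6, 182.4]
eef_rot: [-0.034, 0.999, -0.0, -0.0]
wrist_force: [0.7, 0.5, 0.3]
opening: 76.6
grasp_force: 0.0
t 27.12 p [591.1 -14.6 182.4] open 76.6 gf 0.0 F [0.7 0.5 0.3]
rotvec [-0.    -0.    -0.002] dp_now [-0.04  0.03 15.24] dp_after_rot [-0.03  0.03 15.24]
```

```bash
python3 -m jog '{"dp":[[0,0,4],[0,0,4],[0,0,4],[0,0,3.1],[0,0,0],[0,0,0],[0,0,0]],"rotation":[[0,0,0],[0,0,0],[0,0,0],[0,0,0],[0,0,0],[0,0,0],[0,0,0]]}'
python3 -m jog '{"dp":[[0,0,0],[0,0,0],[0,0,0],[0,0,0],[0,0,0],[0,0,0],[0,0,0]],"rotation":[[0,0,0],[0,0,0],[0,0,0],[0,0,0],[0,0,0],[0,0,0],[0,0,0]]}' 0 35
python3 -m jog '{"dp":[[0,0,-2],[0,0,-4],[0,0,-4],[0,0,-4],[0,0,-3],[0,0,0],[0,0,0]],"rotation":[[0,0,0],[0,0,0],[0,0,0],[0,0,0],[0,0,0],[0,0,0],[0,0,0]]}'
python3 d.py 524.6 313.4 200 0.0
```

```text
time: 28.0
eef_pos: [592.9, -14.5, 33.9]
eef_rot: [-0.035, 0.999, -0.0, 0.002]
wrist_force: [0.0, -0.5, 0.5]
opening: 75.9
grasp_force: 0.0
time: 28.88
eef_pos: [591.4, -14.2, 31.9]
eef_rot: [-0.035, 0.999, 0.0, 0.0]
wrist_force: [-1.6, 1.2, 2.7]
opening: 49.4
grasp_force: 35.0
time: 29.75
eef_pos: [590.4, -14.3, 200.3]
eef_rot: [-0.035, 0.999, 0.0, -0.001]
wrist_force: [-0.6, 0.3, -2.7]
opening: 49.7
grasp_force: 35.0
t 29.75 p [590.4 -14.3 200.3] open 49.7 gf 35.0 F [-0.6  0.3 -2.7]
rotvec [-1.00e-03 -2.00e-03  1.64e+00] dp_now [ 4.3  33.14  0.04] dp_after_rot [ 3.277e+01 -6.580e+00  3.000e-02]
```

```bash
python3 -m jog '{"dp":[[0.5,4.1,0],[0.5,4.1,0],[0.5,4.1,0],[0.5,4.1,0],[0.6,4.2,0],[0.6,4.2,0],[0.6,4.2,0],[0.5,4.1,0],[0,0,0]],"rotation":[[0,0,0],[0,0,0],[0,0,0],[0,0,0],[0,0,0],[0,0,0],[0,0,0],[0,0,0],[0,0,0]]}'
python3 -m jog '{"dp":[[0,0,0],[0,0,0],[0,0,0],[0,0,0],[0,0,0],[0,0,0],[0,0,0],[0,0,0],[0,0,0],[0,0,0],[0,0,0],[0,0,0]],"rotation":[[0,0,0.164],[0,0,0.164],[0,0,0.164],[0,0,0.164],[0,0,0.164],[0,0,0.164],[0,0,0.164],[0,0,0.164],[0,0,0.164],[0,0,0.164],[0,0,0],[0,0,0]]}'
python3 d.py 524.6 313.4 36 0.0
```

```text
time: 30.88
eef_pos: [523.5, 314.6, 198.7]
eef_rot: [-0.036, 0.999, -0.001, -0.002]
wrist_force: [0.6, -0.7, -1.7]
opening: 49.7
grasp_force: 35.0
time: 32.38
eef_pos: [525.2, 312.2, 200.6]
eef_rot: [0.707, 0.708, -0.001, -0.0]
wrist_force: [-0.1, -0.6, -1.9]
opening: 49.4
grasp_force: 35.0
t 32.38 p [525.2 312.2 200.6] open 49.4 gf 35.0 F [-0.1 -0.6 -1.9]
rotvec [-0.002  0.001  0.002] dp_now [ 0.14 -0.04 16.46] dp_after_rot [ 0.12 -0.06 16.46]
```

```bash
python3 -m jog '{"dp":[[0.1,-0.05,4],[0,0,4],[0,0,4],[0,0,2.9],[0,0,1],[0,0,0],[0,0,0],[0,0,0]],"rotation":[[0,0,0],[0,0,0],[0,0,0],[0,0,0],[0,0,0],[0,0,0],[0,0,0],[0,0,0]]}'
python3 d.py 524.6 313.4 35.5 0.0
python3 - <<'E'
from h import *
im,P=grab('top')
m=im[170:260,160:270];save('a4.png',cv2.resize(m,None,fx=5,fy=5))
E
```

```text
time: 33.38
eef_pos: [526.1, 314.4, 44.4]
eef_rot: [0.707, 0.707, 0.001, 0.0]
wrist_force: [0.3, -1.1, -2.4]
opening: 50.1
grasp_force: 35.0
t 33.38 p [526.1 314.4  44.4] open 50.1 gf 35.0 F [ 0.3 -1.1 -2.4]
rotvec [ 0.003 -0.001  0.   ] dp_now [-0.11 -0.15  0.89] dp_after_rot [-0.1  -0.15  0.89]
```

View pics/a4.png

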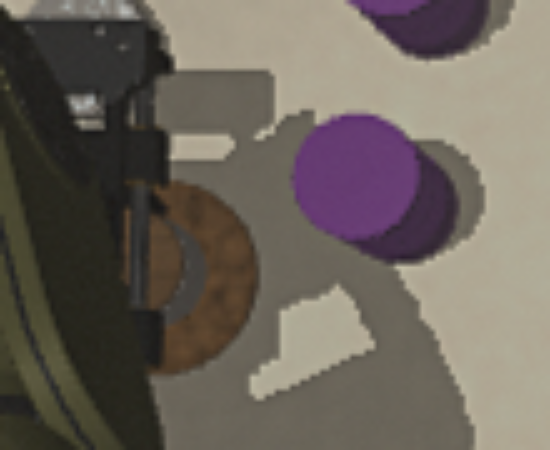

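The jar hangs over the coaster (crop 155,275), clear of the purple canister. I'll lower the last few millimetres.

```bash
python3 -m jog '{"dp":[[0,0,0.4],[0,0,0.1],[0,0,0],[0,0,0]],"rotation":[[0,0,0],[0,0,0],[0,0,0],[0,0,0]]}'
python3 -m jog '{"dp":[[0,0,0.15],[0,0,0],[0,0,0]],"rotation":[[0,0,0],[0,0,0],[0,0,0]]}'; python3 d.py 524.6 313.4 35.5 0.0
```

```text
time: 33.92
eef_pos: [525.0, 313.9, 37.6]
eef_rot: [0.707, 0.707, -0.0, 0.0]
wrist_force: [0.1, 1.2, -1.7]
opening: 49.6
grasp_force: 35.0
time: 34.3
eef_pos: [525.0, 313.9, 36.1]
eef_rot: [0.707, 0.707, -0.0, -0.0]
wrist_force: [0.1, -0.1, -2.9]
opening: 49.7
grasp_force: 35.0
t 34.3 p [525.  313.9  36.1] open 49.7 gf 35.0 F [ 0.1 -0.1 -2.9]
rotvec [-0.  0. -0.] dp_now [-0.05 -0.04  0.06] dp_after_rot [-0.05 -0.04  0.06]
```

```bash
python3 -m jog '{"dp":[[0,0,0.1],[0,0,0],[0,0,0]],"rotation":[[0,0,0],[0,0,0],[0,0,0]]}'
python3 -m jog '{"dp":[[0,0,0],[0,0,0],[0,0,0],[0,0,0],[0,0,-2],[0,0,-4],[0,0,-4],[0,0,-4],[0,0,-4],[0,0,0],[0,0,0],[0,0,0]],"rotation":[[0,0,0],[0,0,0],[0,0,0],[0,0,0],[0,0,0],[0,0,0],[0,0,0],[0,0,0],[0,0,0],[0,0,0],[0,0,0],[0,0,0]]}' 0.75 40
python3 d.py 435 -329.5 220
```

```text
time: 34.67
eef_pos: [525.2, 314.0, 35.9]
eef_rot: [0.707, 0.707, 0.0, 0.0]
wrist_force: [-3.4, -1.6, 5.3]
opening: 49.7
grasp_force: 35.0
time: 36.17
eef_pos: [524.1, 313.5, 213.4]
eef_rot: [0.707, 0.707, -0.001, -0.0]
wrist_force: [0.6, -0.3, 0.6]
opening: 71.4
grasp_force: 0.0
t 36.17 p [524.1 313.5 213.4] open 71.4 gf 0.0 F [ 0.6 -0.3  0.6]
rotvec [-0.003  0.001 -0.11 ] dp_now [-64.3   -8.91  -0.55] dp_after_rot [-62.93 -15.92  -0.66]
```

```bash
python3 -m jog '{"dp":[[0,0,-0.6],[-5.7,-1.4,0],[-5.7,-1.4,0],[-5.7,-1.4,0],[-5.7,-1.5,0],[-5.7,-1.5,0],[-5.7,-1.5,0],[-5.7,-1.4,0],[-5.7,-1.5,0],[-5.7,-1.4,0],[-5.7,-1.4,0],[-5.9,-1.5,0]],"rotation":[[0,0,-0.11],[0,0,0],[0,0,0],[0,0,0],[0,0,0],[0,0,0],[0,0,0],[0,0,0],[0,0,0],[0,0,0],[0,0,0],[0,0,0]]}'
python3 -m jog '{"dp":[[0,0,0],[0,0,0],[0,0,0]],"rotation":[[0,0,0],[0,0,0],[0,0,0]]}'
python3 d.py 435 -329.5 83.5
python3 - <<'E'
from h import *
im,P=grab('top');hsv=cv2.cvtColor(im,cv2.COLOR_RGB2HSV)
p=P[195:255,165:220].reshape(-1,3);p=p[(p[:,2]>50)&(p[:,2]<75)];print('jar',len(p),rect(p),np.median(p,0))
E
```

```text
time: 37.67
eef_pos: [434.9, -330.1, 219.7]
eef_rot: [0.667, 0.745, 0.0, -0.001]
wrist_force: [0.9, -0.4, 0.4]
opening: 71.3
grasp_force: 0.0
time: 38.05
eef_pos: [436.1, -327.4, 220.5]
eef_rot: [0.667, 0.745, 0.0, -0.001]
wrist_force: [-0.7, 0.6, 0.5]
opening: 71.4
grasp_force: 0.0
t 38.05 p [ 436.1 -327.4  220.5] open 71.4 gf 0.0 F [-0.7  0.6  0.5]
rotvec [-0.001 -0.001  0.002] dp_now [-0.21 -0.13 13.7 ] dp_after_rot [-0.19 -0.14 13.7 ]
jar 413 ((522.5689697265625, 309.6773986816406), (48.436214447021484, 48.598289489746094), 23.866823196411133) [521.85541934 309.50709604  58.60923754]
```

```bash
python3 - <<'E'
from h import *
im,P=grab('top');c=bot.get_calibration('top');K=np.array(c['intrinsics']);X=np.array(c['pose'])
save('a5.png',cv2.resize(im[190:260,150:240],None,fx=7,fy=7,interpolation=cv2.INTER_CUBIC))
def pl(uv,z):
    d=np.c_[(uv-K[:2,2])/K[0,0],np.ones(len(uv))]@X[:3,:3].T
    return X[:3,3]+d*((z-X[2,3])/d[:,2])[:,None]
v,u=np.mgrid[195:255,165:220]
z=P[195:255,165:220,2]
for lo,hi,h in((48,75,58),(5,30,10)):
    m=((z>lo)&(z<hi)).astype(np.uint8)
    if h==10:
        hsv=cv2.cvtColor(im,cv2.COLOR_RGB2HSV)[195:255,165:220];m=cv2.inRange(hsv,(5,70,60),(22,255,255))
    cs=max(cv2.findContours(m,0,2)[0],key=cv2.contourArea)[:,0]+[165,195]
    p=pl(cs,h);print(h,cv2.minEnclosingCircle(p[:,:2].astype(np.float32)))
S,Q=grab('scene');Q=Q.reshape(-1,3);Q=Q[(np.hypot(Q[:,0]-524,Q[:,1]-312)<40)]
print('scene lid',rect(Q[(Q[:,2]>53)]),'side',fitc(Q[(Q[:,2]>22)&(Q[:,2]<50)]))
Q=Q[Q[:,2]<18]
E
```

```text
58 ((522.7073974609375, 308.8595275878906), 26.20853614807129)
10 ((524.6759643554688, 313.2340393066406), 44.815940856933594)
scene lid ((525.3192138671875, 312.6228942871094), (49.351600646972656, 48.19397735595703), 38.073036193847656) side (array([524.91949692, 312.06963576]), np.float64(24.017325606805148))
```

View pics/a5.png

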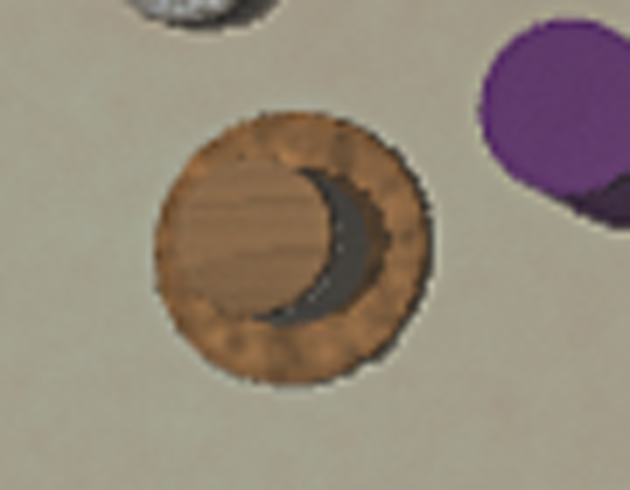

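```bash
python3 -m jog '{"dp":[[-0.1,-0.1,3],[0,0,4],[0,0,4],[0,0,2.7],[0,0,0],[0,0,0],[0,0,0],[0,0,0]],"rotation":[[0,0,0],[0,0,0],[0,0,0],[0,0,0],[0,0,0],[0,0,0],[0,0,0],[0,0,0]]}'
python3 d.py 435 -329.5 83.5
```

```text
time: 39.2
eef_pos: [435.8, -330.4, 85.6]
eef_rot: [0.667, 0.745, -0.0, 0.001]
wrist_force: [-0.1, 0.3, 0.2]
opening: 71.3
grasp_force: 0.0
t 39.2 p [ 435.8 -330.4   85.6] open 71.3 gf 0.0 F [-0.1  0.3  0.2]
rotvec [0.002 0.002 0.   ] dp_now [ 0.1  -0.07  0.21] dp_after_rot [ 0.1  -0.07  0.21]
```

```bash
python3 -m jog '{"dp":[[0.05,-0.05,0.1],[0,0,0],[0,0,0],[0,0,0],[0,0,0],[0,0,0],[0,0,0]],"rotation":[[0,0,0],[0,0,0],[0,0,0],[0,0,0],[0,0,0],[0,0,0],[0,0,0]]}' 0 40
python3 -m jog '{"dp":[[0,0,-2],[0,0,-4],[0,0,-4],[0,0,-4],[0,0,0],[0,0,0],[0,0,0]],"rotation":[[0,0,0],[0,0,0],[0,0,0],[0,0,0],[0,0,0],[0,0,0],[0,0,0]]}'
python3 d.py 572.8 51 220
```

```text
time: 40.08
eef_pos: [434.7, -329.4, 83.2]
eef_rot: [0.667, 0.745, 0.0, 0.0]
wrist_force: [1.2, 0.4, 0.3]
opening: 51.5
grasp_force: 40.0
time: 40.95
eef_pos: [433.4, -328.4, 220.3]
eef_rot: [0.667, 0.745, -0.0, -0.002]
wrist_force: [-0.5, -0.5, -3.0]
opening: 51.7
grasp_force: 40.0
t 40.95 p [ 433.4 -328.4  220.3] open 51.7 gf 40.0 F [-0.5 -0.5 -3. ]
rotvec [-0.003 -0.004 -0.   ] dp_now [36.18 18.02  0.1 ] dp_after_rot [3.618e+01 1.802e+01 3.000e-02]
```

```bash
python3 -m jog '{"dp":[[4.5,2.2,0],[4.5,2.2,0],[4.5,2.2,0],[4.5,2.3,0],[4.5,2.2,0],[4.5,2.3,0],[4.5,2.3,0],[4.6,2.3,0],[0,0,0],[0,0,0],[0,0,0],[0,0,0]],"rotation":[[0,0,0],[0,0,0],[0,0,0],[0,0,0],[0,0,0],[0,0,0],[0,0,0],[0,0,0],[0,0,0],[0,0,0],[0,0,0],[0,0,0]]}'
python3 -m jog '{"dp":[[0,0,3],[0,0,4],[0,0,4],[0,0,1.7],[0,0,0.5],[0,0,0],[0,0,0],[0,0,0],[0,0,0]],"rotation":[[0,0,0],[0,0,0],[0,0,0],[0,0,0],[0,0,0],[0,0,0],[0,0,0],[0,0,0],[0,0,0]]}'
python3 d.py 572.8 51 79.5
```

```text
time: 42.45
eef_pos: [573.6, 48.2, 223.0]
eef_rot: [0.668, 0.744, -0.0, -0.0]
wrist_force: [0.1, 1.2, -3.2]
opening: 51.5
grasp_force: 40.0
time: 43.58
eef_pos: [574.2, 49.2, 91.9]
eef_rot: [0.667, 0.745, 0.0, 0.0]
wrist_force: [0.3, -0.3, -3.8]
opening: 51.6
grasp_force: 40.0
t 43.58 p [574.2  49.2  91.9] open 51.6 gf 40.0 F [ 0.3 -0.3 -3.8]
rotvec [0.001 0.    0.   ] dp_now [ 0.19 -0.13  1.24] dp_after_rot [ 0.19 -0.12  1.24]
```

```bash
python3 -m jog '{"dp":[[0.18,-0.12,0.5],[0,0,0.3],[0,0,0],[0,0,0],[0,0,0],[0,0,0]],"rotation":[[0,0,0],[0,0,0],[0,0,0],[0,0,0],[0,0,0],[0,0,0]]}'
python3 d.py 572.8 51 79.5
```

```text
time: 44.32
eef_pos: [572.6, 50.8, 83.3]
eef_rot: [0.667, 0.745, 0.0, 0.0]
wrist_force: [0.2, 0.6, -3.3]
opening: 51.1
grasp_force: 40.0
t 44.33 p [572.6  50.8  83.3] open 51.1 gf 40.0 F [ 0.2  0.6 -3.3]
rotvec [ 0.  0. -0.] dp_now [0.01 0.02 0.38] dp_after_rot [0.01 0.02 0.38]
```

```bash
python3 -m jog '{"dp":[[0,0,0.3],[0,0,0],[0,0,0],[0,0,0]],"rotation":[[0,0,0],[0,0,0],[0,0,0],[0,0,0]]}'
python3 -m jog '{"dp":[[0,0,0.1],[0,0,0],[0,0,0]],"rotation":[[0,0,0],[0,0,0],[0,0,0]]}'
```

```text
time: 44.82
eef_pos: [572.5, 50.8, 80.2]
eef_rot: [0.667, 0.745, 0.0, 0.0]
wrist_force: [0.4, 0.5, -4.8]
opening: 51.3
grasp_force: 40.0
time: 45.2
eef_pos: [572.6, 50.8, 79.2]
eef_rot: [0.667, 0.745, 0.0, 0.0]
wrist_force: [0.7, -0.8, -3.7]
opening: 51.4
grasp_force: 40.0
```

```bash
python3 -m jog '{"dp":[[0,0,0.06],[0,0,0],[0,0,0]],"rotation":[[0,0,0],[0,0,0],[0,0,0]]}'
```

```text
time: 45.58
eef_pos: [572.7, 50.9, 79.2]
eef_rot: [0.667, 0.745, 0.0, 0.0]
wrist_force: [-2.3, 0.0, 2.7]
opening: 51.8
grasp_force: 40.0
```

Contact. I'll release, lift and go to the square bottle.

```bash
python3 -m jog '{"dp":[[0,0,0],[0,0,0],[0,0,0],[0,0,0],[0,0,-2],[0,0,-4],[0,0,-4],[0,0,-4],[0,0,0],[0,0,0]],"rotation":[[0,0,0],[0,0,0],[0,0,0],[0,0,0],[0,0,0],[0,0,0],[0,0,0],[0,0,0],[0,0,0],[0,0,0]]}' 0.75
python3 d.py 530 -325.4 220
```

```text
time: 46.82
eef_pos: [572.3, 50.9, 218.8]
eef_rot: [0.667, 0.745, 0.0, 0.0]
wrist_force: [0.1, -0.6, 0.4]
opening: 71.2
grasp_force: 0.0
t 46.83 p [572.3  50.9 218.8] open 71.2 gf 0.0 F [ 0.1 -0.6  0.4]
rotvec [0. 0. 0.] dp_now [-36.93  -8.33  -0.12] dp_after_rot [-36.93  -8.33  -0.12]
```

```bash
python3 -m jog '{"dp":[[-4.6,-1,-0.1],[-4.6,-1,0],[-4.6,-1,0],[-4.6,-1,0],[-4.6,-1,0],[-4.6,-1.1,0],[-4.6,-1.1,0],[-4.7,-1.1,0],[0,0,0],[0,0,0],[0,0,0],[0,0,0]],"rotation":[[0,0,0],[0,0,0],[0,0,0],[0,0,0],[0,0,0],[0,0,0],[0,0,0],[0,0,0],[0,0,0],[0,0,0],[0,0,0],[0,0,0]]}'
python3 -m jog '{"dp":[[0,0,3],[0,0,4],[0,0,4],[0,0,2],[0,0,0],[0,0,0],[0,0,0],[0,0,0],[0,0,0]],"rotation":[[0,0,0],[0,0,0],[0,0,0],[0,0,0],[0,0,0],[0,0,0],[0,0,0],[0,0,0],[0,0,0]]}'
python3 d.py 530 -325.4 82.8
```

```text
time: 48.32
eef_pos: [530.7, -323.9, 219.5]
eef_rot: [0.667, 0.745, 0.0, -0.0]
wrist_force: [-1.0, 0.1, -0.6]
opening: 71.0
grasp_force: 0.0
time: 49.45
eef_pos: [530.7, -325.2, 90.2]
eef_rot: [0.667, 0.745, 0.0, 0.001]
wrist_force: [-0.6, 0.0, 1.2]
opening: 71.3
grasp_force: 0.0
t 49.45 p [ 530.7 -325.2   90.2] open 71.3 gf 0.0 F [-0.6  0.   1.2]
rotvec [0.001 0.001 0.   ] dp_now [-0.01 -0.08  0.74] dp_after_rot [-0.01 -0.08  0.74]
```

```bash
python3 -m jog '{"dp":[[0,-0.05,0.65],[0,0,0],[0,0,0],[0,0,0]],"rotation":[[0,0,0],[0,0,0],[0,0,0],[0,0,0]]}'
python3 -m jog '{"dp":[[0,0,0],[0,0,0],[0,0,0],[0,0,0],[0,0,0],[0,0,0],[0,0,0]],"rotation":[[0,0,0],[0,0,0],[0,0,0],[0,0,0],[0,0,0],[0,0,0],[0,0,0]]}' 0 40
python3 -m jog '{"dp":[[0,0,-2],[0,0,-4],[0,0,-4],[0,0,-4],[0,0,0],[0,0,0],[0,0,0]],"rotation":[[0,0,0],[0,0,0],[0,0,0],[0,0,0],[0,0,0],[0,0,0],[0,0,0]]}'
python3 d.py 509.7 -19.7 220
```

```text
time: 49.95
eef_pos: [530.0, -325.1, 83.1]
eef_rot: [0.667, 0.745, -0.0, 0.0]
wrist_force: [-0.1, 0.1, -1.1]
opening: 71.5
grasp_force: 0.0
time: 50.82
eef_pos: [530.1, -325.1, 83.1]
eef_rot: [0.667, 0.745, 0.0, 0.0]
wrist_force: [0.5, -1.0, -0.0]
opening: 44.1
grasp_force: 40.0
time: 51.7
eef_pos: [528.9, -324.3, 220.4]
eef_rot: [0.667, 0.745, -0.0, -0.002]
wrist_force: [-0.3, -0.9, -2.1]
opening: 44.1
grasp_force: 40.0
t 51.7 p [ 528.9 -324.3  220.4] open 44.1 gf 40.0 F [-0.3 -0.9 -2.1]
rotvec [-0.003 -0.003  0.   ] dp_now [30.49  1.44  0.12] dp_after_rot [30.49  1.44  0.04]
```

```bash
python3 -m jog '{"dp":[[4.3,0.2,0],[4.3,0.2,0],[4.3,0.2,0],[4.4,0.2,0],[4.4,0.2,0],[4.4,0.2,0],[4.4,0.2,0],[0,0,0],[0,0,0],[0,0,0],[0,0,0]],"rotation":[[0,0,0],[0,0,0],[0,0,0],[0,0,0],[0,0,0],[0,0,0],[0,0,0],[0,0,0],[0,0,0],[0,0,0],[0,0,0]]}'
python3 -m jog '{"dp":[[0,0,3],[0,0,4],[0,0,4],[0,0,1.7],[0,0,0.5],[0,0,0],[0,0,0],[0,0,0],[0,0,0]],"rotation":[[0,0,0],[0,0,0],[0,0,0],[0,0,0],[0,0,0],[0,0,0],[0,0,0],[0,0,0],[0,0,0]]}'
python3 d.py 509.7 -19.7 79
```

```text
time: 53.08
eef_pos: [510.4, -21.3, 222.8]
eef_rot: [0.668, 0.744, -0.0, -0.0]
wrist_force: [0.4, 0.0, -2.4]
opening: 43.9
grasp_force: 40.0
time: 54.2
eef_pos: [510.8, -20.4, 91.7]
eef_rot: [0.667, 0.745, 0.0, 0.0]
wrist_force: [0.0, -0.0, -2.1]
opening: 43.8
grasp_force: 40.0
t 54.2 p [510.8 -20.4  91.7] open 43.8 gf 40.0 F [ 0.  -0.  -2.1]
rotvec [0.001 0.    0.   ] dp_now [ 0.08 -0.1   1.27] dp_after_rot [ 0.08 -0.1   1.27]
```

```bash
python3 -m jog '{"dp":[[0.08,-0.1,0.6],[0,0,0.5],[0,0,0],[0,0,0],[0,0,0],[0,0,0]],"rotation":[[0,0,0],[0,0,0],[0,0,0],[0,0,0],[0,0,0],[0,0,0]]}'
python3 -m jog '{"dp":[[0,0,0.12],[0,0,0],[0,0,0]],"rotation":[[0,0,0],[0,0,0],[0,0,0]]}'
```

```text
time: 54.95
eef_pos: [509.4, -19.7, 80.1]
eef_rot: [0.667, 0.745, 0.0, 0.0]
wrist_force: [-0.3, 0.9, -1.6]
opening: 43.8
grasp_force: 40.0
time: 55.32
eef_pos: [509.5, -19.7, 79.0]
eef_rot: [0.667, 0.745, 0.0, 0.0]
wrist_force: [-0.6, -0.3, -1.3]
opening: 43.8
grasp_force: 40.0
```

```bash
python3 -m jog '{"dp":[[0,0,0.06],[0,0,0],[0,0,0]],"rotation":[[0,0,0],[0,0,0],[0,0,0]]}'
```

```text
time: 55.7
eef_pos: [509.6, -19.8, 79.0]
eef_rot: [0.667, 0.745, 0.0, 0.0]
wrist_force: [-2.2, 0.7, 5.7]
opening: 43.5
grasp_force: 40.0
```

```bash
python3 -m jog '{"dp":[[0,0,0],[0,0,0],[0,0,0],[0,0,0],[0,0,-2],[0,0,-4],[0,0,-4],[0,0,-4],[0,0,0],[0,0,0]],"rotation":[[0,0,0],[0,0,0],[0,0,0],[0,0,0],[0,0,0],[0,0,0],[0,0,0],[0,0,0],[0,0,0],[0,0,0]]}' 0.75
python3 d.py 626.4 -322.2 220
```

```text
time: 56.95
eef_pos: [508.9, -19.7, 217.5]
eef_rot: [0.667, 0.745, -0.0, -0.0]
wrist_force: [0.5, -0.4, -0.7]
opening: 71.4
grasp_force: 0.0
t 56.95 p [508.9 -19.7 217.5] open 71.4 gf 0.0 F [ 0.5 -0.4 -0.7]
rotvec [-0.001 -0.    -0.   ] dp_now [-31.36   8.36  -0.26] dp_after_rot [-31.36   8.35  -0.25]
```

```bash
python3 -m jog '{"dp":[[-4.5,1.2,-0.2],[-4.5,1.2,0],[-4.5,1.2,0],[-4.5,1.2,0],[-4.5,1.2,0],[-4.4,1.2,0],[-4.5,1.15,0],[0,0,0],[0,0,0],[0,0,0],[0,0,0]],"rotation":[[0,0,0],[0,0,0],[0,0,0],[0,0,0],[0,0,0],[0,0,0],[0,0,0],[0,0,0],[0,0,0],[0,0,0],[0,0,0]]}'
python3 -m jog '{"dp":[[0,0,3],[0,0,4],[0,0,4],[0,0,2],[0,0,0],[0,0,0],[0,0,0],[0,0,0],[0,0,0]],"rotation":[[0,0,0],[0,0,0],[0,0,0],[0,0,0],[0,0,0],[0,0,0],[0,0,0],[0,0,0],[0,0,0]]}'
python3 d.py 626.4 -322.2 82.7
```

```text
time: 58.32
eef_pos: [626.7, -321.6, 220.4]
eef_rot: [0.667, 0.745, 0.0, -0.0]
wrist_force: [-0.6, 0.0, 0.7]
opening: 71.2
grasp_force: 0.0
time: 59.45
eef_pos: [627.0, -322.8, 90.9]
eef_rot: [0.667, 0.745, 0.0, 0.0]
wrist_force: [-0.4, 0.1, 0.1]
opening: 71.4
grasp_force: 0.0
t 59.45 p [ 627.  -322.8   90.9] open 71.4 gf 0.0 F [-0.4  0.1  0.1]
rotvec [ 0.001  0.001 -0.   ] dp_now [ 0.07 -0.06  0.82] dp_after_rot [ 0.07 -0.06  0.82]
```

```bash
python3 -m jog '{"dp":[[0,0,0.75],[0,0,0],[0,0,0],[0,0,0]],"rotation":[[0,0,0],[0,0,0],[0,0,0],[0,0,0]]}'
python3 -m jog '{"dp":[[0,0,0],[0,0,0],[0,0,0],[0,0,0],[0,0,0],[0,0,0],[0,0,0]],"rotation":[[0,0,0],[0,0,0],[0,0,0],[0,0,0],[0,0,0],[0,0,0],[0,0,0]]}' 0 40
python3 -m jog '{"dp":[[0,0,-2],[0,0,-4],[0,0,-4],[0,0,-4],[0,0,0],[0,0,0],[0,0,0]],"rotation":[[0,0,0],[0,0,0],[0,0,0],[0,0,0],[0,0,0],[0,0,0],[0,0,0]]}'
python3 d.py 580.6 -89.9 220
```

```text
time: 59.95
eef_pos: [626.9, -322.7, 82.8]
eef_rot: [0.667, 0.745, 0.0, 0.0]
wrist_force: [0.1, -0.2, -0.3]
opening: 70.8
grasp_force: 0.0
time: 60.82
eef_pos: [626.9, -322.7, 82.9]
eef_rot: [0.667, 0.745, 0.0, 0.0]
wrist_force: [1.1, 0.1, 1.0]
opening: 47.8
grasp_force: 40.0
time: 61.7
eef_pos: [625.5, -321.9, 219.3]
eef_rot: [0.667, 0.745, -0.0, -0.003]
wrist_force: [0.2, 0.0, -2.8]
opening: 47.8
grasp_force: 40.0
t 61.7 p [ 625.5 -321.9  219.3] open 47.8 gf 40.0 F [ 0.2  0.  -2.8]
rotvec [-0.004 -0.003 -0.   ] dp_now [ 2.355e+01 -1.920e+00  1.000e-02] dp_after_rot [23.55 -1.92 -0.07]
```

```bash
python3 -m jog '{"dp":[[3.9,-0.3,0],[3.9,-0.3,0],[3.9,-0.3,0],[3.9,-0.3,0],[3.9,-0.3,0],[4.0,-0.4,0],[0,0,0],[0,0,0],[0,0,0],[0,0,0]],"rotation":[[0,0,0],[0,0,0],[0,0,0],[0,0,0],[0,0,0],[0,0,0],[0,0,0],[0,0,0],[0,0,0],[0,0,0]]}'
python3 -m jog '{"dp":[[0,0,3],[0,0,4],[0,0,4],[0,0,1.7],[0,0,0.5],[0,0,0],[0,0,0],[0,0,0],[0,0,0]],"rotation":[[0,0,0],[0,0,0],[0,0,0],[0,0,0],[0,0,0],[0,0,0],[0,0,0],[0,0,0],[0,0,0]]}'
python3 d.py 580.6 -90.1 79
```

```text
time: 62.95
eef_pos: [582.2, -92.0, 222.5]
eef_rot: [0.668, 0.744, -0.0, -0.0]
wrist_force: [0.3, 0.4, -3.4]
opening: 47.5
grasp_force: 40.0
time: 64.08
eef_pos: [582.5, -91.2, 91.5]
eef_rot: [0.667, 0.745, 0.0, 0.001]
wrist_force: [0.8, 0.2, -3.0]
opening: 47.8
grasp_force: 40.0
t 64.08 p [582.5 -91.2  91.5] open 47.8 gf 40.0 F [ 0.8  0.2 -3. ]
rotvec [0.001 0.    0.   ] dp_now [ 0.13 -0.18  1.25] dp_after_rot [ 0.13 -0.17  1.25]
```

```bash
python3 -m jog '{"dp":[[0.12,-0.17,0.6],[0,0,0.5],[0,0,0],[0,0,0],[0,0,0],[0,0,0]],"rotation":[[0,0,0],[0,0,0],[0,0,0],[0,0,0],[0,0,0],[0,0,0]]}'
python3 -m jog '{"dp":[[0,0,0.12],[0,0,0],[0,0,0]],"rotation":[[0,0,0],[0,0,0],[0,0,0]]}'
```

```text
time: 64.82
eef_pos: [580.3, -90.2, 79.8]
eef_rot: [0.667, 0.745, -0.0, -0.0]
wrist_force: [0.7, 0.1, -2.2]
opening: 47.7
grasp_force: 40.0
time: 65.2
eef_pos: [580.4, -90.2, 78.8]
eef_rot: [0.667, 0.745, 0.0, 0.0]
wrist_force: [-0.5, -0.4, -0.8]
opening: 47.0
grasp_force: 40.0
```

```bash
python3 -m jog '{"dp":[[0,0,0.02],[0,0,0],[0,0,0],[0,0,0]],"rotation":[[0,0,0],[0,0,0],[0,0,0],[0,0,0]]}'
python3 -m jog '{"dp":[[0,0,0],[0,0,0],[0,0,0],[0,0,0],[0,0,-2],[0,0,-4],[0,0,-4],[0,0,-4],[0,0,0],[0,0,0]],"rotation":[[0,0,0],[0,0,0],[0,0,0],[0,0,0],[0,0,0],[0,0,0],[0,0,0],[0,0,0],[0,0,0],[0,0,0]]}' 0.8
python3 -m jog '{"dp":[[-4,-4,0],[-4,-4,0],[-4,-4,0],[-4,-4,0],[-4,-4,0],[0,0,0],[0,0,0],[0,0,0]],"rotation":[[0,0,0],[0,0,0],[0,0,0],[0,0,0],[0,0,0],[0,0,0],[0,0,0],[0,0,0]]}'
python3 - <<'E'
from h import *
im,P=grab('top');save('f.png',im[100:310,140:540])
s,_=grab('scene');save('fs.png',s)
T=np.load('top0.npy')
for n,(u0,u1,v0,v1),z0,z1 in (('knob',(285,322,175,222),121,150),('can',(285,322,175,222),90,150),('rbcap',(355,388,175,215),128,150),('sqcap',(322,356,212,245),120,150),('sq',(322,356,212,245),80,150),('soap',(283,317,230,252),18,60),('brush',(360,395,228,250),18,60),('tin',(160,194,164,197),20,40)):
  for Q in(T,P):
    p=Q[v0:v1,u0:u1].reshape(-1,3);p=p[(p[:,2]>z0)&(p[:,2]<z1)];print(n,len(p),p.mean(0).round(1),round(rect(p)[2],1))
E
```

```text
time: 65.7
eef_pos: [580.5, -90.2, 78.8]
eef_rot: [0.667, 0.745, 0.0, 0.0]
wrist_force: [-0.6, 0.2, 3.5]
opening: 48.0
grasp_force: 40.0
time: 66.95
eef_pos: [580.1, -90.1, 218.7]
eef_rot: [0.667, 0.745, 0.0, 0.0]
wrist_force: [0.1, 0.1, 0.2]
opening: 76.0
grasp_force: 0.0
time: 67.95
eef_pos: [404.0, -309.7, 217.7]
eef_rot: [0.666, 0.746, 0.0, -0.001]
wrist_force: [0.5, 0.3, -0.1]
opening: 76.3
grasp_force: 0.0
knob 58 [571.2  49.5 131. ] 87.7
knob 58 [570.2  49.  130.4] 89.2
can 533 [571.1  49.5 113.8] 89.6
can 538 [570.1  49.1 113.7] 44.9
rbcap 130 [579.7 -89.6 136.3] 1.2
rbcap 133 [578.1 -89.4 136.1] 89.4
sqcap 221 [509.5 -20.8 128.5] 7.1
sqcap 219 [507.3 -21.1 128.6] 6.3
sq 463 [507.7 -20.8 117.3] 6.6
sq 463 [505.7 -21.  117.2] 6.5
soap 455 [482.8  64.4  28.6] 1.3
soap 458 [482.7  64.6  28.7] 1.1
brush 428 [ 493.8 -109.5   28.2] 4.7
brush 425 [ 493.8 -109.6   28.3] 5.2
tin 568 [626.  346.2  26.5] 52.0
tin 566 [626.  346.3  26.6] 42.6
```

View pics/f.png

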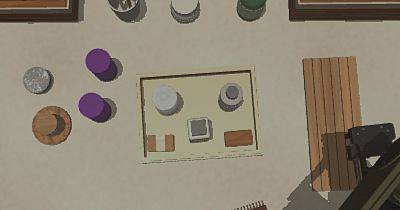

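View pics/fs.png

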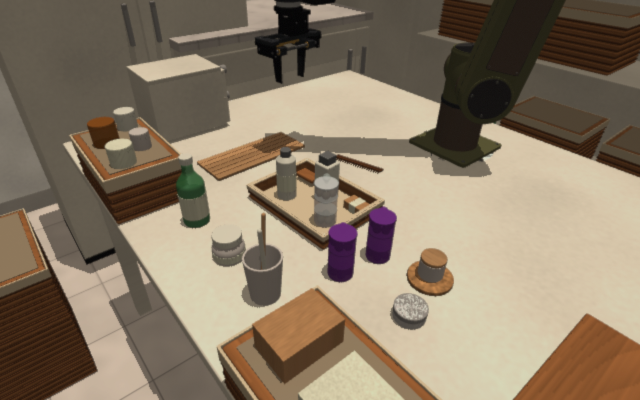

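All three containers are upright and within about 2 mm of where they started. The jar is on the coaster and the bystanders haven't moved, so I'm handing in.

```bash
python3 -c "
from cell import bot
print(bot.hand_in())"
```

```text
the job is handed in; nothing more can be done
None
```

I handed the job in at about 68 s: the jar is on the coaster within about 3 mm of its centre, the three containers are back upright within about 2 mm of where they started, and the soap box, nail brush and tin did not move.

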